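# Open the orange tab-lock vacuum valve

## Robot

A 6-joint arm with a two-finger parallel gripper is mounted at the origin on the work surface. World frame = base frame: x ahead of the robot, y to its left, z up, the work surface at z = 0. Lengths are in m, angles in rad, forces in N, time in s.
With the tool pointing down it reaches from about 0.3 to 0.875 m from the base axis. Payload 6.4 kg.
Tool frame: the origin (TCP) lies midway between the tips of the shut fingers; the grasp point (between the pads) lies 19 mm behind it; z points along the fingers, y is the direction in which the jaws open and shut (so a half turn about z gives the same grasp; the last joint's range is limited). The gripper opens to 85 mm and grips with 20 to 120 N. Pads are 22 mm wide; open, the fingers measure 114 mm over their backs; the gripper's body (76 mm by 85 mm) begins 54 mm behind the grasp point. The pads swing forward as they close: fully open they stand 13 mm farther back than shut.
Start: joints at [-1.464, 0.181, 1.607, -0, 1.354, -0.206], TCP at [0.177, -0.547, 0.208] pointing down, gripper open.
Joint ranges: [-2.99, 2.99], [-0.89, 2.07], [0.3, 2.58], [-1.14, 4.28], [0, 2.63], [-3.12, 3.12]. Speed limits (rad/s): [2.57, 2.57, 3.01, 3.14, 3.14, 3.14].

## Interface

Orientations are given as a unit quaternion [w, x, y, z].
In Python, from bench import get_obs, camera, hand_in gives the robot as it stands.
- The arm moves only by the tool drive_tool, never from a script. Its argument "deltas" is a list of rows, each a list of 2 entries, a list of its own where there are three numbers: the shift along the world's x, y, z in m, then the turn about the world's z in rad. A call has 1 to 10 rows; each row shifts and turns the pose as measured when the row begins; what a row does not reach is not made up. A row lasts 1/10 s, in which the tool goes at most 50 mm and 8.59 degrees, less where a joint would pass 70% of its speed; a pose out of reach is approached as far as the arm can. A call is refused whole if a number of a shift passes 0.05 or a number of a turn 0.15, either way. A call with a gripper value outside its range is refused whole. "gripper" is the opening, from 0 (shut) to 1 (fully open), set as the call begins (left out, the last holds). The fingers move at their own pace and stop on an object; the grip force is fixed at half the most. Time passes only in rows, so rows that do not move let the fingers close. It gives the time, the measured TCP pose, the force and the opening at its end, in the units of the state.
- get_obs(): the state, without advancing time (a new reading comes with each control period).
- camera(name): name is "scene" or "top" or "wrist"; returns a dict with "frame" (480x640x3 uint8, red, green, blue), "fx", "fy", "cx", "cy" (pixels), "eye" and "attitude" of the camera in the world. Camera axes: x right, y down, z forward; pixel columns grow to the right and rows downward; lengths in m; the calibration is good to about 2 mm. A picture is of the moment at which its call begins. There is no depth.
- hand_in(): hands the job in, once; it reports no verdict.
The state is a dict: "time_s": time; "q": joint angles; "dq": joint speeds; "joint_efforts": joint torques, N m; "eef_pos": TCP position; "eef_rot": TCP orientation; "wrist_force": force on the tool from outside, world axes, zero at the start; "torque": the same for the moment, N m; "opening": opening from 0.0 (shut) to 1.0 (fully open).
Only numpy, scipy, OpenCV 4.12 (cv2) and the standard library are available. Lean on these libraries where they do the work, as an engineer would, in place of code of your own. Each camera call takes 0.05 s, during which the arm holds its last target.

## Task

Open the vacuum valve with the orange tabs for the next filtration: pinch its two orange tabs together, turn the knob counter-clockwise (seen from above) all the way until its white pointer is at the green dot, then let go. Leave the blue-tabbed valve shut and do not push the green tube rack about.

Things in the scene. Friction and masses are not known exactly. Their poses are not given: they have to be found in the camera images.
- orange_grip (a point): Point to pinch, on the knob's turning axis, 74 mm above the bench. Turns with the knob: z up, y through both orange tabs, -x along the white pointer. Tabs: upright paddles 24 mm wide (x), 51 to 87 mm above the bench, outer faces 60 mm apart (36 mm pressed). Between them a black bar 60 mm long (x), 20 mm wide, top 90 mm above the bench; gripping only the bar does not free the knob.
- orange_tab_a (a joint): How far the orange tab on the knob's +y side is pressed in, m: 0 out, 0.012 fully in; the other tab is its mirror image. A spring pushes each out (2 N at first, 5.4 N fully in). Both must be 4 mm or more in for the knob to turn, so pinch centrally, fully (about 20 N), and keep pinching while turning.
- orange_knob (a joint): Angle of the orange-tabbed knob, rad: about 0 (within 0.06) is shut and latched, pointer at the red dot; grows counter-clockwise seen from above; 1.05 is open, pointer at the green dot; a stop ends the turn at 1.08. Friction 0.04 N m; it stays where it is left and latches again when the tabs spring out near the green dot.
- orange_valve: Fixed grey block of the orange-tabbed valve, 180 x 120 mm, 40 mm high. Origin on the bench under the knob's axis; x runs from the red-dot side to the back, the block from x = -60 to +120 mm. Round the knob lies an aluminium latch ring, 96 mm across, top 48 mm above the bench; at the back a clear trap bowl, top 77 mm above the bench.
- blue_knob (a joint): Angle of the knob of the otherwise identical blue-tabbed valve, rad, same sense: about 0 is shut. That valve stands 0.3 to 0.5 m to one side of the orange one and is to stay shut.
- rack: Loose green tube rack, 50 x 80 mm, 81 mm high to its tube caps, about 0.2 kg, on the bench between the valves and nearer the robot. Origin at the centre of its underside. To be left alone. (A white wash bottle 180 mm high and a cardboard carton 75 mm high stand further out to the left and right.)

How it is judged:
By the outcome, as a careful person would: the job done as asked, in the order asked, and still so for the second after the job is handed in, with the robot touching nothing.
It also fails if it takes over 38 s, if anything falls off the work surface, if the arm or the gripper's body presses on something with over 40 N, if the wrist force passes 120 N, or if a joint passes its speed limit or range.

## Working session

There is one attempt and no reset: what is moved stays moved. The work goes in short steps, Python scripts to look and compute and a tool call to move; the robot and the scene stay as the last step left them, time stands still between calls to the robot, and variables do not carry over. Pictures are saved under pics/ and viewed, and the job is handed in when it is done.

Besides the shell and the picture viewer there is one more tool, called after ">>>" by a JSON object that holds its "fn" and its "kwargs", one argument or row to a line. drive_tool: Moves the arm, as the interface text tells. Its arguments: {"type":"object","properties":{"deltas":{"type":"array","items":{"type":"array"}},"gripper":{"type":"number"}},"required":["deltas"]}

```bash
mkdir -p pics; ls
python3 - <<'E'
from bench import get_obs,camera
import cv2
o=get_obs();print({k:o[k] for k in('time_s','eef_pos','eef_rot','wrist_force','opening')})
import pickle
d={}
for n in('scene','top'):
    c=camera(n);d[n]=c;cv2.imwrite(f'pics/{n}0.png',c['frame'][:,:,::-1]);print(n,c['fx'],c['cx'],c['cy'],c['eye'],c['attitude'])
pickle.dump(d,open('c0.pkl','wb'))
E
```

```text
pics
{'time_s': 0.0, 'eef_pos': array([ 0.17689477, -0.54649371,  0.20730438]), 'eef_rot': array([-8.57158264e-04,  9.87794346e-01,  1.55761336e-01,  2.72999550e-05]), 'wrist_force': array([-0.71623373,  0.20312478,  0.3159406 ]), 'opening': 1.002838626592956}
scene 608.3831303112584 316.25613090301874 234.52642204674783 [ 0.97688697 -0.65901494  0.7507641 ] [-0.39722871  0.86300456  0.28480799 -0.12773759]
top 577.6075328293014 322.7456929399367 239.83171420338417 [0.41284341 0.01215516 0.87373773] [ 0.03961621 -0.7025726   0.70968641 -0.03416868]
```

View pics/scene0.png

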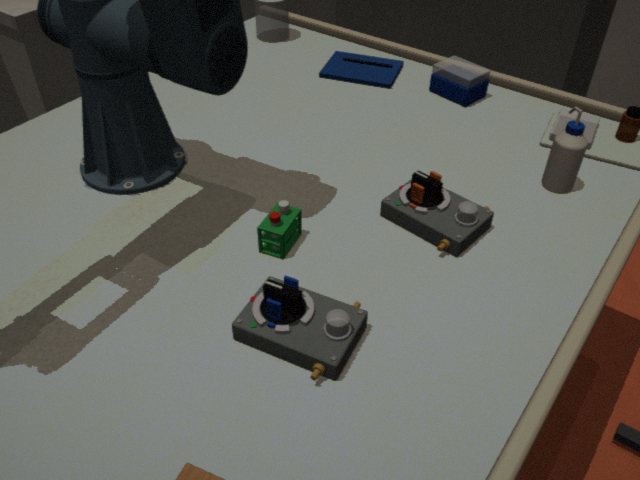

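View pics/top0.png

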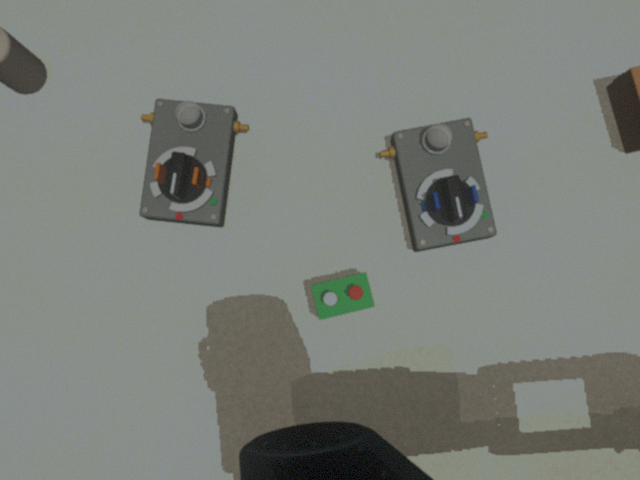

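The top view shows the orange valve at about (184,175), the blue valve at about (450,200) and the rack at (342,295). In this picture up is world +x and left is +y. Next I'll measure the orange tabs, dots and pointer.

```bash
cat > h.py <<'E'
import numpy as np,cv2
from scipy.spatial.transform import Rotation as R
def Rm(c):
    a=np.array(c['attitude']); return R.from_quat(a[[1,2,3,0]]).as_matrix()
def ray(c,u,v):
    return Rm(c)@np.array([(u-c['cx'])/c['fx'],(v-c['cy'])/c['fy'],1.])
def onplane(c,u,v,z):
    d=ray(c,u,v);e=np.array(c['eye']);return e+d*(z-e[2])/d[2]
def proj(c,p):
    q=Rm(c).T@(np.array(p)-c['eye']);return np.array([q[0]/q[2]*c['fx']+c['cx'],q[1]/q[2]*c['fy']+c['cy']])
def blobs(c,lo,hi,roi,amin=4):
    x0,y0,x1,y1=roi
    h=cv2.cvtColor(c['frame'],cv2.COLOR_RGB2HSV)[y0:y1,x0:x1]
    m=cv2.inRange(h,np.array(lo),np.array(hi))
    n,l,s,ce=cv2.connectedComponentsWithStats(m)
    return [(int(s[i,4]),tuple((ce[i]+[x0,y0]).round(1)),s[i,:4]+[x0,y0,0,0]) for i in range(1,n) if s[i,4]>=amin]
E
python3 - <<'E'
from h import *;import pickle
d=pickle.load(open('c0.pkl','rb'))
t=d['top'];roi=(130,90,260,240)
for nm,lo,hi in(('red/orange',(0,120,60),(20,255,255)),('green',(40,100,50),(85,255,255))):
    for b in blobs(t,lo,hi,roi): print(nm,b,onplane(t,*b[1],.041)[:2].round(4),onplane(t,*b[1],.087)[:2].round(4))
cv2.imwrite('pics/z1.png',cv2.resize(t['frame'][90:240,130:260,::-1],None,fx=4,fy=4,interpolation=cv2.INTER_CUBIC))
s=d['scene']
cv2.imwrite('pics/z2.png',cv2.resize(s['frame'][160:260,370:500,::-1],None,fx=5,fy=5,interpolation=cv2.INTER_CUBIC))
E
```

```text
red/orange (54, (np.float64(147.6), np.float64(117.3)), array([142, 114,  11,   8])) [0.686  0.2767] [0.6709 0.2621]
red/orange (87, (np.float64(238.9), np.float64(126.7)), array([233, 121,  15,  11])) [0.67   0.1408] [0.6558 0.1337]
red/orange (132, (np.float64(158.7), np.float64(172.2)), array([154, 163,  12,  19])) [0.6027 0.2585] [0.5922 0.2449]
red/orange (107, (np.float64(195.2), np.float64(176.5)), array([192, 167,   8,  21])) [0.5956 0.2046] [0.5855 0.194 ]
red/orange (36, (np.float64(207.7), np.float64(182.2)), array([205, 178,   6,   9])) [0.5869 0.1862] [0.5773 0.1765]
red/orange (39, (np.float64(178.6), np.float64(216.0)), array([176, 213,   7,   7])) [0.5373 0.2281] [0.5304 0.2162]
green (35, (np.float64(212.7), np.float64(201.0)), array([210, 198,   7,   7])) [0.5589 0.1785] [0.5508 0.1693]
```

View pics/z1.png

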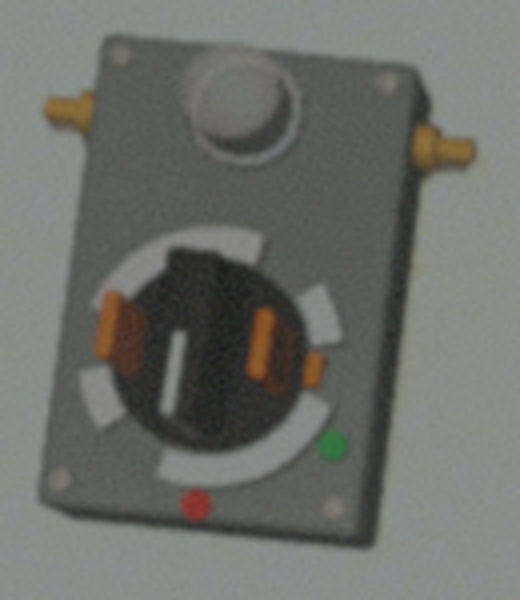

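View pics/z2.png

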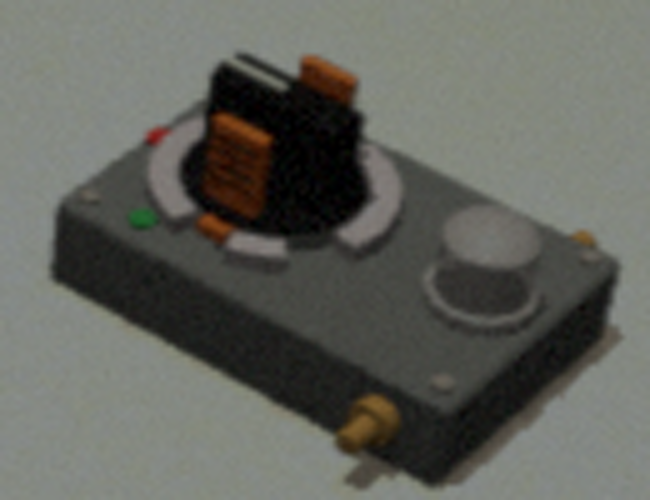

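Run:
```python
from h import *;import pickle
d=pickle.load(open('c0.pkl','rb'));t=d['top']
P=lambda u,v,z:onplane(t,130+(u+.5)/4-.5,90+(v+.5)/4-.5,z)[:2]
a=P(108,326,.087);b=P(261,342,.087);ax=(a+b)/2
print('tabs',a,b,'mid',ax,'sep',np.linalg.norm(a-b),'yaw',np.arctan2(*(a-b)[::-1])-np.pi/2)
p1=P(179,333,.09);p2=P(167,412,.09);e=p1-p2;print('pointer',p1,p2,np.arctan2(e[1],e[0]))
red=P(196,505,.04);gr=P(333,445,.04);
for n,q in(('red',red),('green',gr)):
  e=ax-q;print(n,q,np.arctan2(e[1],e[0]),np.linalg.norm(e))
# block top corners
C=[P(108,37,.04),P(418,70,.04),P(372,545,.04),P(40,502,.04)];C=np.array(C);print(C)
f=(C[0]+C[1])/2;r=(C[2]+C[3])/2;e=f-r;L=np.linalg.norm(e);print('block yaw',np.arctan2(e[1],e[0]),L,np.linalg.norm(C[0]-C[1]),'axis',r+e/L*.06)
# scene check tabs
s=d['scene'];print('scene proj axis top .09',proj(s,[*ax,.09]),((proj(s,[*ax,.09])-[370,160])*5))
b=P(120,0,0)
t_=t
for bl in blobs(t,(40,100,40),(85,255,255),(280,250,400,340),50): print('rack',bl,onplane(t,*bl[1],.06)[:2])
```

```text
tabs [0.59376519 0.24783295] [0.58749657 0.1944853 ] mid [0.59063088 0.22115913] sep 0.05371469153042341 yaw -0.11696878256953891
pointer [0.59032507 0.22225807] [0.56264204 0.22592824] -0.13180960557652033
red [0.53762831 0.22834299] -0.13471709307855065 0.05348719524459774
green [0.55926504 0.17846114] 0.9372257566122332 0.052980501919654456
[[0.71444052 0.26415143]
 [0.70030393 0.14821046]
 [0.52221246 0.16385547]
 [0.53935564 0.28548653]]
block yaw -0.10432706603545601 0.1775535619389122 0.11679963093214447 axis [0.59045782 0.21842273]
scene proj axis top .09 [426.5667185  176.39443292] [282.83359249  81.97216459]
rack (1487, (np.float64(342.0), np.float64(295.5)), array([312, 273,  62,  46])) [ 0.41938096 -0.00821703]
```

Two measurements agree on the axis at about (0.5905, 0.2205) with yaw about -0.125. The knob's yaw matches the red dot, so the valve is shut. I'll move above it at a safe height.

>>> {"fn": "drive_tool", "kwargs": {
  "deltas": [
    [[0.022, 0.042, 0], -0.03],
    [[0.022, 0.042, 0], -0.03],
    [[0.022, 0.042, 0], -0.03],
    [[0.022, 0.042, 0], -0.03],
    [[0.022, 0.042, 0], -0.03],
    [[0.022, 0.042, 0], -0.03],
    [[0.022, 0.042, 0], -0.03],
    [[0.022, 0.042, 0], -0.03],
    [[0.022, 0.042, 0], -0.03],
    [[0.022, 0.042, 0], -0.03]
  ],
  "gripper": 1
}}

```text
time_s: 1.1
eef_pos: [0.3971, -0.1129, 0.2031]
eef_rot: [-0.003, 1.0, -0.006, 0.0]
wrist_force: [0.1, -0.1, -0.4]
opening: 0.997
```

>>> {"fn": "drive_tool", "kwargs": {
  "deltas": [
    [[0.022, 0.038, 0.001], -0.013],
    [[0.022, 0.038, 0.001], -0.013],
    [[0.022, 0.038, 0.001], -0.013],
    [[0.022, 0.038, 0.001], -0.013],
    [[0.022, 0.038, 0.001], -0.013],
    [[0.022, 0.038, 0.001], -0.013],
    [[0.022, 0.038, 0.001], -0.013],
    [[0.018, 0.032, 0], -0.01],
    [[0.01, 0.018, 0], -0.005],
    [[0, 0, 0], 0]
  ]
}}

```text
time_s: 2.1
eef_pos: [0.5827, 0.2251, 0.2065]
eef_rot: [-0.003, 0.998, -0.057, -0.001]
wrist_force: [-0.6, -0.7, -0.4]
opening: 1.001
```

Run:
```python
from bench import get_obs,camera
import cv2,pickle
o=get_obs();print(o['time_s'],o['eef_pos'],o['eef_rot'],o['q'])
c=camera('wrist');pickle.dump(c,open('w1.pkl','wb'));cv2.imwrite('pics/w1.png',c['frame'][:,:,::-1]);print(c['eye'],c['fx'])
```

```text
2.1 [0.5827224  0.22507476 0.20653255] [-0.00264426  0.99835142 -0.0573245  -0.00116392] [0.1757124  0.2908981  1.47713288 0.00579433 1.37460834 1.86008861]
[0.66566594 0.21365088 0.37102663] 333.22580173232274
```

View pics/w1.png

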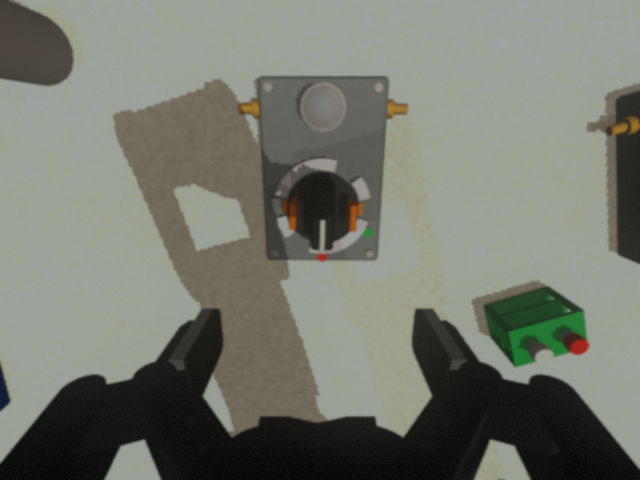

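The wrist view shows the knob centred near (322,210), with tabs at about (290,212) and (354,212), the red dot at (322,257) and the green dot at (369,232). I'll refine the axis from these.

Run:
```python
from h import *;import pickle
c=pickle.load(open('w1.pkl','rb'))
for b in blobs(c,(0,120,60),(20,255,255),(270,180,385,270)): print(b)
cv2.imwrite('pics/w1z.png',cv2.resize(c['frame'][150:270,250:390,::-1],None,fx=5,fy=5,interpolation=cv2.INTER_CUBIC))
for z in(.087,):print(proj(c,[.5905,.2205,z]))
```

```text
(251, (np.float64(293.1), np.float64(213.7)), array([289, 197,   9,  33]))
(332, (np.float64(353.5), np.float64(213.3)), array([347, 198,  16,  33]))
(65, (np.float64(284.3), np.float64(205.8)), array([282, 200,   6,  13]))
(60, (np.float64(321.5), np.float64(256.7)), array([317, 254,  10,   7]))
[320.96625008 220.60214338]
```

View pics/w1z.png

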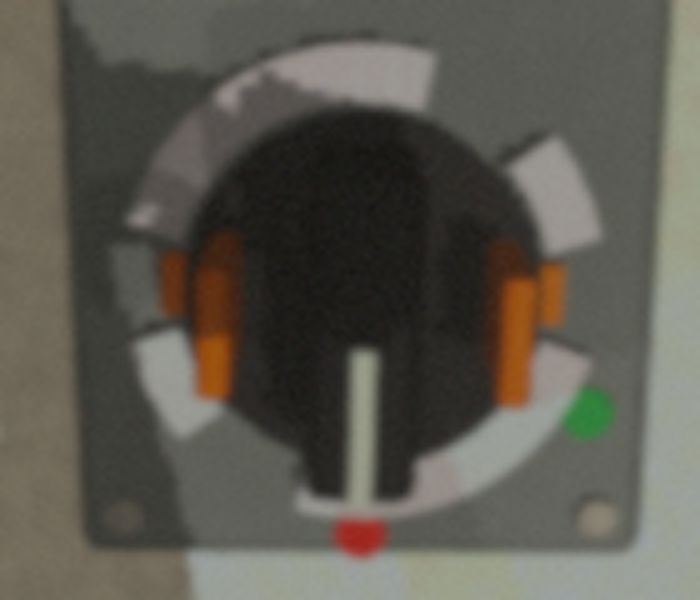

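Run:
```python
from h import *;import pickle
c=pickle.load(open('w1.pkl','rb'))
P=lambda u,v,z:onplane(c,250+(u+.5)/5-.5,150+(v+.5)/5-.5,z)[:2]
a=P(216,336,.087);b=P(516,342,.087);ax=(a+b)/2
print(ax,np.linalg.norm(a-b),np.arctan2(*(a-b)[::-1])-np.pi/2)
p=P(365,350,.09)-P(359,500,.09);print('pointer',np.arctan2(p[1],p[0]))
r=P(360,535,.04);g=P(588,412,.04)
u=np.array([np.cos(-.125),np.sin(-.125)]);print('axis from red',r+.053*u)
C=[P(55,0,.04),P(670,0,.04),P(633,548,.04),P(90,548,.04)]
print('front edge mid',(C[2]+C[3])/2+.06*u, np.linalg.norm(C[2]-C[3]))
```

```text
[0.59319928 0.21857994] 0.052629051585637236 -0.13372248728016078
pointer -0.1480364639441418
axis from red [0.59129173 0.21872787]
front edge mid [0.59525675 0.21792203] 0.11581227318023726
```

>>> {"fn": "drive_tool", "kwargs": {
  "deltas": [
    [[0.009, -0.0055, -0.02], -0.012],
    [[0, 0, -0.03], 0],
    [[0, 0, -0.03], 0],
    [[0, 0, -0.01], 0],
    [[0, 0, 0], 0]
  ]
}}

```text
time_s: 2.65
eef_pos: [0.5893, 0.213, 0.1146]
eef_rot: [-0.001, 0.998, -0.065, -0.002]
wrist_force: [-0.1, 0.2, -0.2]
opening: 1.003
```

Run:
```python
from bench import get_obs,camera
import cv2,pickle
c=camera('wrist');pickle.dump(c,open('w2.pkl','wb'));cv2.imwrite('pics/w2.png',c['frame'][:,:,::-1])
c=camera('scene');cv2.imwrite('pics/s2.png',cv2.resize(c['frame'][80:280,320:560,::-1],None,fx=3,fy=3))
```

```text
(no output)
```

View pics/w2.png

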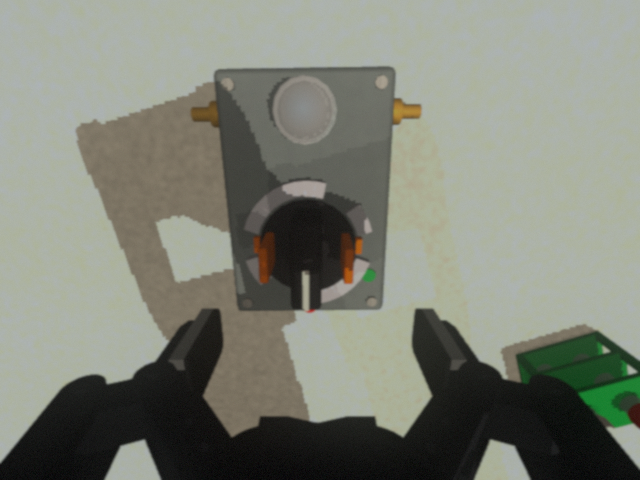

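View pics/s2.png

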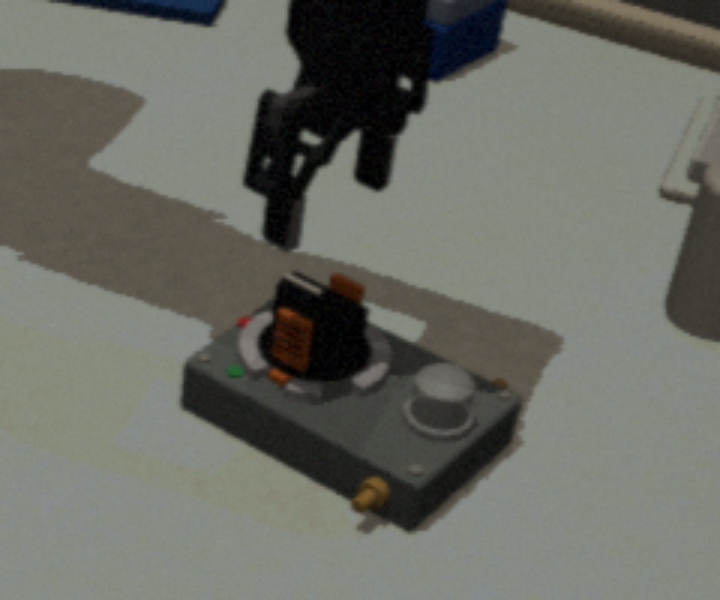

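The tab midpoint is near column 308 and the jaw centre is near 318, so the gripper sits about 6 mm too far toward −y. That agrees with the TCP reading (y 0.213 against 0.2195), so I'll correct it.

>>> {"fn": "drive_tool", "kwargs": {
  "deltas": [
    [[0.002, 0.006, 0], 0],
    [[0, 0, 0], 0]
  ]
}}

```text
time_s: 2.95
eef_pos: [0.5947, 0.22, 0.12]
eef_rot: [-0.002, 0.998, -0.065, 0.002]
wrist_force: [-0.2, 0.3, 0.2]
opening: 0.999
```

Run:
```python
from bench import get_obs,camera
from h import *
o=get_obs();print(o['eef_pos'],o['eef_rot'])
c=camera('wrist')
cv2.imwrite('pics/w3.png',cv2.resize(c['frame'][150:400,160:480,::-1],None,fx=2.4,fy=2.4))
a=o['eef_rot'];T=R.from_quat(np.array(a)[[1,2,3,0]]).as_matrix()
print('axis of tool at z.087',proj(c,o['eef_pos']+T[:,2]*(.087-o['eef_pos'][2])/T[2,2]), 'expected axis',proj(c,[.592,.2195,.087]))
for b in blobs(c,(0,120,60),(20,255,255),(230,150,400,320),20): print(b)
```

```text
[0.59466953 0.2199888  0.12002323] [-0.00233641  0.99787631 -0.06505614  0.00226158]
axis of tool at z.087 [315.62307651 267.86246504] expected axis [317.17184509 271.77517649]
(634, (np.float64(276.8), np.float64(258.9)), array([265, 237,  21,  49]))
(649, (np.float64(359.1), np.float64(259.2)), array([351, 238,  21,  49]))
```

View pics/w3.png

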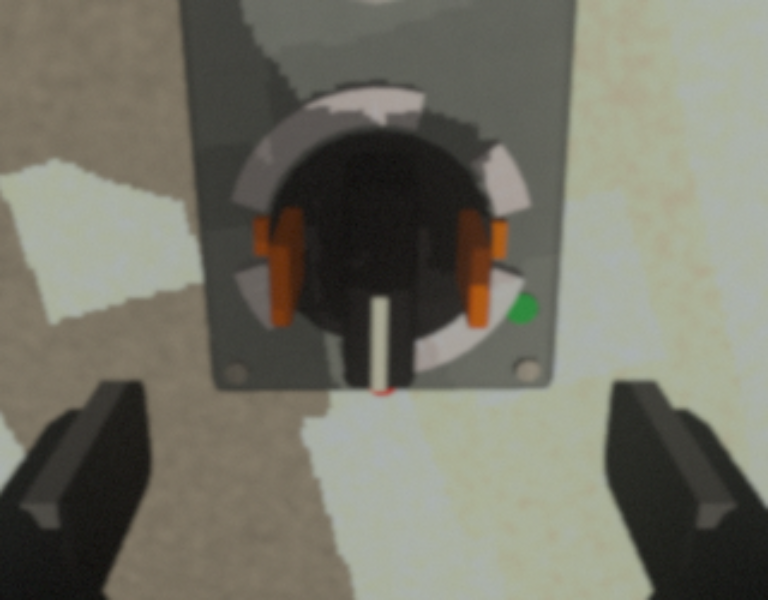

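The tabs are now centred between the jaws: tab midpoint at zoom column 380, jaw midpoint at 378. Descending.

>>> {"fn": "drive_tool", "kwargs": {
  "deltas": [
    [[-0.001, 0, -0.02], 0],
    [[-0.001, 0, -0.02], 0],
    [[0, 0, -0.015], 0],
    [[0, 0, -0.004], 0],
    [[0, 0, 0], 0]
  ]
}}

```text
time_s: 3.5
eef_pos: [0.5964, 0.2212, 0.0646]
eef_rot: [-0.003, 0.998, -0.064, 0.007]
wrist_force: [-0.3, -0.8, 0.2]
opening: 1.003
```

>>> {"fn": "drive_tool", "kwargs": {
  "deltas": [
    [[-0.004, -0.001, -0.005], 0],
    [[0, 0, -0.002], 0],
    [[0, 0, 0], 0]
  ]
}}

```text
time_s: 3.8
eef_pos: [0.5933, 0.2204, 0.0589]
eef_rot: [-0.003, 0.998, -0.064, 0.008]
wrist_force: [0.2, -0.7, 0.5]
opening: 0.999
```

>>> {"fn": "drive_tool", "kwargs": {
  "deltas": [
    [[-0.001, -0.0005, -0.004], 0],
    [[0, 0, 0], 0]
  ]
}}

```text
time_s: 4.0
eef_pos: [0.5927, 0.2199, 0.0554]
eef_rot: [-0.004, 0.998, -0.064, 0.009]
wrist_force: [0.4, 0.3, -0.6]
opening: 0.997
```

Run:
```python
from bench import get_obs,camera
from h import *
c=camera('wrist')
cv2.imwrite('pics/w4.png',c['frame'][:,:,::-1])
```

```text
(no output)
```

View pics/w4.png

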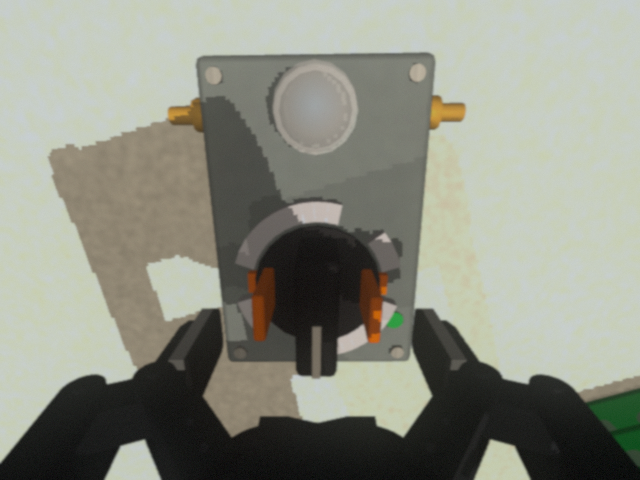

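The tabs at columns about 262 and 375 lie midway between the pads at 221 and 415. The pinch is centred, so I'll close.

>>> {"fn": "drive_tool", "kwargs": {
  "deltas": [
    [[0, 0, 0], 0],
    [[0, 0, 0], 0],
    [[0, 0, 0], 0],
    [[0, 0, 0], 0],
    [[0, 0, 0], 0],
    [[0, 0, 0], 0],
    [[0, 0, 0], 0],
    [[0, 0, 0], 0]
  ],
  "gripper": 0
}}

```text
time_s: 4.85
eef_pos: [0.5942, 0.2201, 0.0597]
eef_rot: [-0.004, 0.998, -0.064, 0.01]
wrist_force: [-1.1, -0.7, 2.8]
opening: 0.318
```

Run:
```python
from bench import get_obs,camera
from h import *
o=get_obs();print(o['eef_pos'],o['eef_rot'],o['opening'],o['opening']*85,o['torque'])
c=camera('wrist')
cv2.imwrite('pics/w5.png',c['frame'][:,:,::-1])
```

```text
[0.59415959 0.220082   0.05973088] [-0.00375703  0.99789198 -0.06396239  0.01031   ] 0.3184515752292771 27.06838389448855 [-0.02561836  0.24831983 -0.04550821]
```

View pics/w5.png

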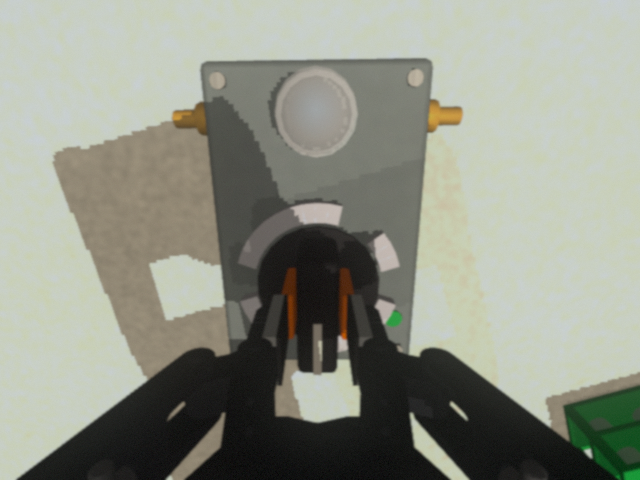

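Both tabs are pressed in symmetrically against the bar (orange at columns about 292 and 345). Now I'll turn the knob counter-clockwise.

>>> {"fn": "drive_tool", "kwargs": {
  "deltas": [
    [[0, 0, -0.002], 0.06],
    [[0, 0, -0.001], 0.08],
    [[0, 0, 0], 0.08],
    [[0, 0, 0], 0.08]
  ]
}}

```text
time_s: 5.3
eef_pos: [0.594, 0.2207, 0.0598]
eef_rot: [-0.006, 0.996, 0.091, 0.009]
wrist_force: [0.3, 0.8, -0.0]
opening: 0.324
```

Run:
```python
from bench import get_obs,camera
from h import *
o=get_obs();print(o['eef_pos'],'yaw',2*np.arctan2(o['eef_rot'][2],o['eef_rot'][1]),o['opening'],o['wrist_force'],o['torque'])
c=camera('wrist')
cv2.imwrite('pics/w6.png',c['frame'][:,:,::-1])
```

```text
[0.59403583 0.22070776 0.0597867 ] yaw 0.1823472531706025 0.3235551625138174 [ 0.32138499  0.76083645 -0.02417568] [ 0.09279238  0.05367919 -0.09938668]
```

View pics/w6.png

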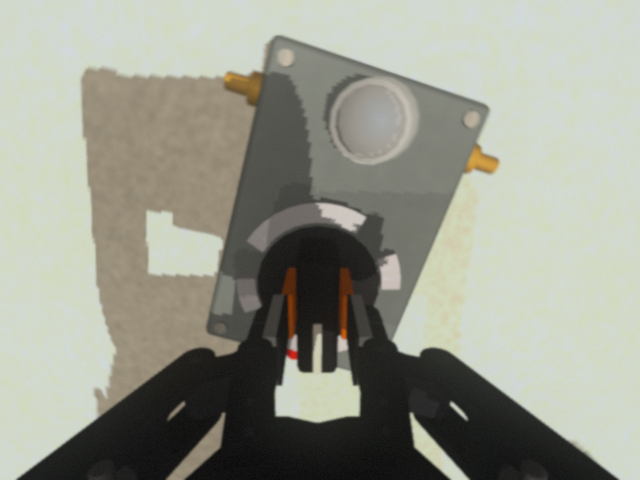

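The knob is turning with the gripper: the bar stays aligned with the jaws while the block appears rotated. Continuing.

>>> {"fn": "drive_tool", "kwargs": {
  "deltas": [
    [[0, 0, 0], 0.08],
    [[0, 0, 0], 0.08],
    [[0, 0, 0], 0.08],
    [[0, 0, 0], 0.08],
    [[0, 0, 0], 0.08],
    [[0, 0, 0], 0.08],
    [[0, 0, 0], 0.08]
  ]
}}

```text
time_s: 6.05
eef_pos: [0.5934, 0.2217, 0.0598]
eef_rot: [-0.009, 0.929, 0.369, 0.006]
wrist_force: [-1.8, -0.6, 2.3]
opening: 0.323
```

>>> {"fn": "drive_tool", "kwargs": {
  "deltas": [
    [[0, -0.001, 0], 0.07],
    [[0, 0, 0], 0.06],
    [[0, 0, 0], 0.03],
    [[0, 0, 0], 0]
  ]
}}

```text
time_s: 6.45
eef_pos: [0.5931, 0.222, 0.0598]
eef_rot: [-0.01, 0.896, 0.443, 0.006]
wrist_force: [-1.0, -0.6, 2.4]
opening: 0.326
```

Run:
```python
from bench import get_obs,camera
from h import *
o=get_obs();print(o['eef_pos'],'yaw',2*np.arctan2(o['eef_rot'][2],o['eef_rot'][1]),o['opening'],o['wrist_force'],o['torque'])
```

```text
[0.59307519 0.22201771 0.05978408] yaw 0.9181997316638661 0.32591914867632776 [-0.96759427 -0.57569322  2.42191891] [-0.07728897  0.25975003  0.04960962]
```

>>> {"fn": "drive_tool", "kwargs": {
  "deltas": [
    [[0, 0, 0], 0.03],
    [[0, 0, 0], 0.02],
    [[0, 0, 0], 0]
  ]
}}

```text
time_s: 6.75
eef_pos: [0.593, 0.2221, 0.0598]
eef_rot: [-0.011, 0.885, 0.466, 0.005]
wrist_force: [-1.2, -1.1, 3.3]
opening: 0.322
```

Run:
```python
from bench import get_obs,camera
from h import *
o=get_obs();print(o['eef_pos'],'yaw',2*np.arctan2(o['eef_rot'][2],o['eef_rot'][1]),o['opening'],o['wrist_force'],o['torque'])
for n in('wrist','top','scene'):
  c=camera(n);f=c['frame'][:,:,::-1]
  if n=='top': f=cv2.resize(f[90:240,110:260],None,fx=4,fy=4,interpolation=cv2.INTER_CUBIC)
  cv2.imwrite(f'pics/{n}7.png',f)
```

```text
[0.5929723  0.22205372 0.05977287] yaw 0.9689225481933359 0.3224414560697858 [-1.16258059 -1.11577591  3.26239357] [-0.02614041  0.28765887 -0.00164606]
```

View pics/wrist7.png

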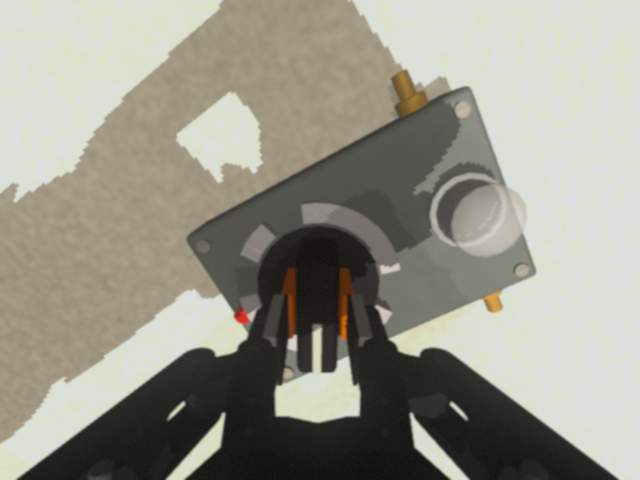

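View pics/top7.png

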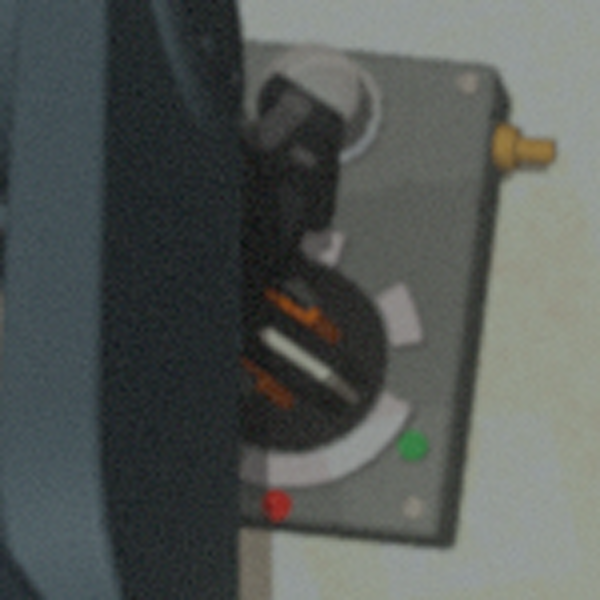

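>>> {"fn": "drive_tool", "kwargs": {
  "deltas": [
    [[0, 0, 0], 0.03],
    [[0, 0, 0], 0.02],
    [[0, 0, 0], 0]
  ]
}}

```text
time_s: 7.2
eef_pos: [0.5929, 0.2221, 0.0598]
eef_rot: [-0.011, 0.873, 0.488, 0.005]
wrist_force: [-1.3, -0.4, 2.2]
opening: 0.324
```

Run:
```python
from bench import get_obs,camera
from h import *
o=get_obs();print(o['eef_pos'],'yaw',2*np.arctan2(o['eef_rot'][2],o['eef_rot'][1]),o['opening'],o['wrist_force'],o['torque'])
n='top'
c=camera(n);f=c['frame'][:,:,::-1]
f=cv2.resize(f[150:210,150:220],None,fx=9,fy=9,interpolation=cv2.INTER_CUBIC)
cv2.imwrite(f'pics/{n}8.png',f)
```

```text
[0.59292861 0.22207678 0.0597906 ] yaw 1.019756039508931 0.32378443084698755 [-1.32119919 -0.37179053  2.21523098] [-0.02680552  0.33186524 -0.6968123 ]
```

View pics/top8.png

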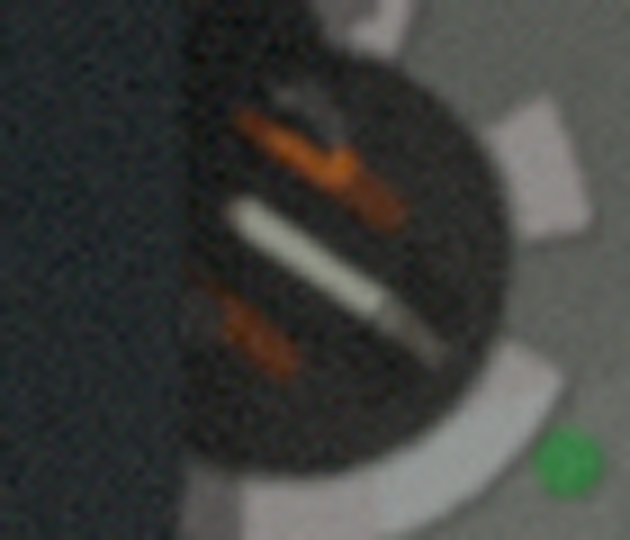

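The moment jumped to −0.70 N m, so the knob is at its stop. I'll ease off a little, then release.

>>> {"fn": "drive_tool", "kwargs": {
  "deltas": [
    [[0, 0, 0], -0.05],
    [[0, 0, 0], 0],
    [[0, 0, 0], 0]
  ]
}}

```text
time_s: 7.55
eef_pos: [0.593, 0.222, 0.0598]
eef_rot: [-0.011, 0.885, 0.466, 0.005]
wrist_force: [-1.9, -0.4, 2.3]
opening: 0.318
```

Run:
```python
from bench import get_obs
from h import *
o=get_obs();print(o['eef_pos'],'yaw',2*np.arctan2(o['eef_rot'][2],o['eef_rot'][1]),o['torque'])
```

```text
[0.59295731 0.22204432 0.05976001] yaw 0.970352823017377 [-0.00203356  0.22640633 -0.12104483]
```

>>> {"fn": "drive_tool", "kwargs": {
  "deltas": [
    [[0, 0, 0], 0],
    [[0, 0, 0], 0],
    [[0, 0, 0], 0],
    [[0, 0, 0], 0],
    [[0, 0, 0], 0],
    [[0, 0, 0], 0],
    [[0, 0, 0], 0]
  ],
  "gripper": 1
}}

```text
time_s: 8.25
eef_pos: [0.5932, 0.2219, 0.0588]
eef_rot: [-0.01, 0.884, 0.468, 0.005]
wrist_force: [0.1, 0.5, -0.4]
opening: 1.001
```

Fully open and touching nothing. Going straight up.

>>> {"fn": "drive_tool", "kwargs": {
  "deltas": [
    [[0, 0, 0.015], 0],
    [[0, 0, 0.02], 0],
    [[0, 0, 0.03], 0],
    [[0, 0, 0.03], 0],
    [[0, 0, 0.03], 0],
    [[0, 0, 0.02], 0],
    [[-0.03, 0, 0.01], 0],
    [[-0.03, 0, 0], 0],
    [[-0.03, 0, 0], 0],
    [[0, 0, 0], 0]
  ]
}}

```text
time_s: 9.25
eef_pos: [0.5017, 0.2217, 0.2326]
eef_rot: [-0.009, 0.884, 0.468, 0.011]
wrist_force: [0.2, -0.3, 0.2]
opening: 1.001
```

Run:
```python
from bench import get_obs,camera
from h import *
o=get_obs();print(o['eef_pos'],o['wrist_force'],o['dq'].round(3))
for n in('scene','wrist','top'):
  c=camera(n);f=c['frame'][:,:,::-1]
  cv2.imwrite(f'pics/{n}9.png',f)
  if n=='scene':cv2.imwrite('pics/s9z.png',cv2.resize(f[160:260,370:500],None,fx=5,fy=5,interpolation=cv2.INTER_CUBIC))
  import pickle;pickle.dump(c,open(n+'9.pkl','wb'))
```

```text
[0.50165643 0.22173516 0.23258348] [ 0.23108012 -0.30068603  0.22567349] [-0.015  0.009 -0.058 -0.006 -0.022 -0.004]
```

View pics/s9z.png

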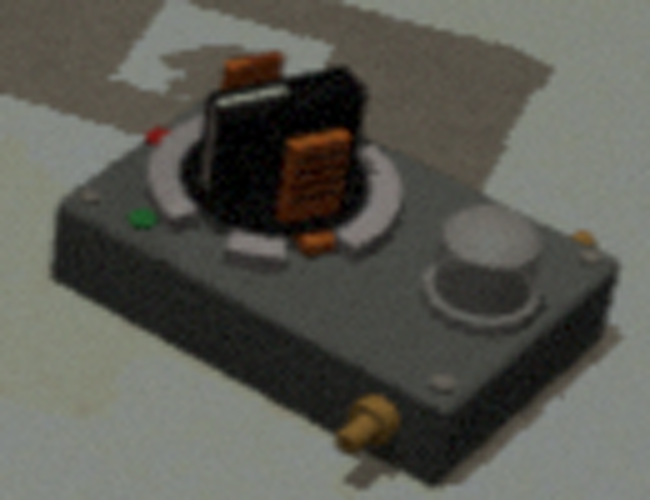

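View pics/top9.png

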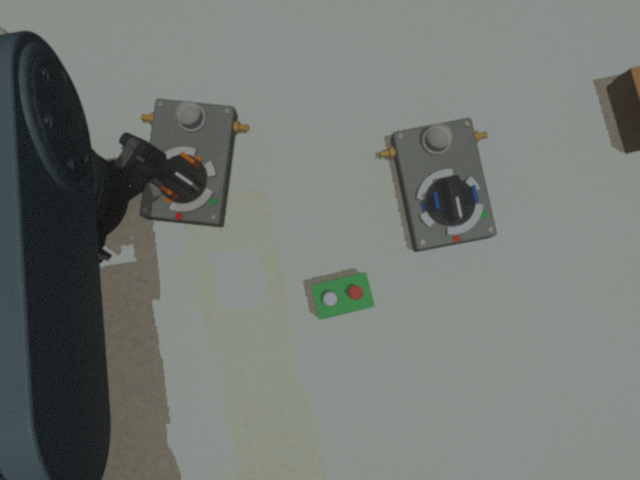

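View pics/wrist9.png

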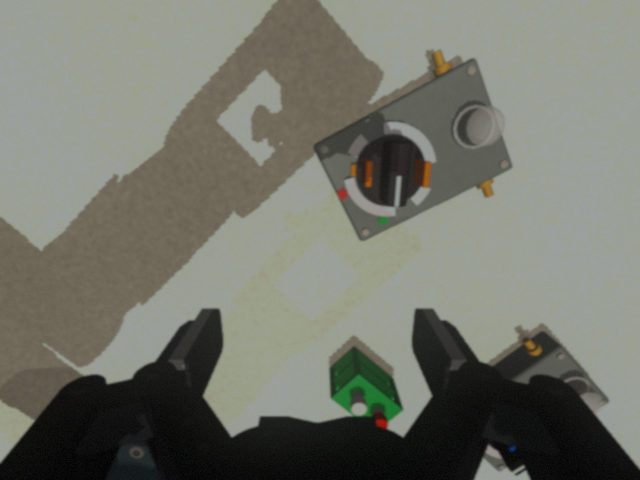

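The knob's orange tooth now sits in the next ring gap with the tabs sprung out. The rack at (342,295) and the blue knob look unchanged. I'll do a quick numeric check of the pointer.

Run:
```python
from h import *;import pickle
c0=pickle.load(open('c0.pkl','rb'))['top'];c1=pickle.load(open('top9.pkl','rb'));w0=pickle.load(open('w1.pkl','rb'));w1=pickle.load(open('wrist9.pkl','rb'))
def ang(c,roi):
    x0,y0,x1,y1=roi;f=cv2.cvtColor(c['frame'],cv2.COLOR_RGB2GRAY)[y0:y1,x0:x1]
    m=(f>105).astype(np.uint8);n,l,s,ce=cv2.connectedComponentsWithStats(m);
    i=1+np.argmax(s[1:,4]);v,u=np.nonzero(l==i)
    P=np.array([onplane(c,a+x0,b+y0,.09)[:2] for a,b in zip(u,v)])
    d=np.linalg.svd(P-P.mean(0))[2][0];return s[i,4],(np.arctan(d[1]/d[0]))
for n,c,r in(('top0',c0,(168,170,180,196)),('top1',c1,(172,168,200,190)),('w0',w0,(316,217,328,250)),('w1',w1,(393,174,404,206))):print(n,ang(c,r))
d=cv2.absdiff(c0['frame'],c1['frame']).max(2)
for n,r in(('rack',(310,270,376,322)),('blue',(385,115,497,250))):print(n,(d[r[1]:r[3],r[0]:r[2]]>60).sum(),d[r[1]:r[3],r[0]:r[2]].mean())
```

```text
top0 (np.int32(58), np.float64(-0.14533055946413814))
top1 (np.int32(55), np.float64(0.9608628480945989))
w0 (np.int32(145), np.float64(-0.12280218259250063))
w1 (np.int32(140), np.float64(0.9655325667291235))
rack 0 3.9702797202797204
blue 0 3.7587301587301587
```

```bash
python3 -c "
from bench import hand_in;print(hand_in())"
```

```text
the job is handed in; nothing more can be done
None
```

The orange valve is open. I pinched both orange tabs, turned the knob counter-clockwise until it hit the stop, eased off slightly, let go and moved the arm clear. The job was handed in at about 9.5 s of the 38 s allowed.

**Final checks:**
- **Knob:** the pointer turned by about 1.09 to 1.11 rad in two camera views. That is slightly more than the 1.08 stop allows from zero. I put it down to measurement error and the knob's small starting offset. The pointer is at the green dot.
- **Tabs:** both have sprung out, and the knob's tooth sits in the open-side gap of the ring.
- **Blue valve and rack:** neither changed between the first and last top pictures.
- **Forces:** wrist force readings stayed around 3 N. The highest moment reading was 0.7 N m, at the stop.

**Off plan:** the TCP ended up about 5 mm higher than planned while pinching (0.060 m instead of 0.055 m), and the tool tilted by about 1°. Both tabs still pressed fully and the knob turned freely.

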